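Hang the blue nozzle pot under the wire hanger

ROBOT

A 6-joint arm with a two-finger parallel gripper is mounted at the origin on the work surface. World frame = base frame: x ahead of the robot, y to its left, z up, the work surface at z = 0. Lengths are in m, angles in rad, forces in N, time in s.
With the tool pointing down it reaches from about 0.25 to 0.775 m from the base axis. Payload 4 kg.
Tool frame: the origin (TCP) lies at the very end of the fingers, on their centre line; the grasp point (between the pads) lies 19 mm behind it; x points along the fingers, y is the direction in which the jaws open and shut, and the axes are right-handed (so a half turn about x gives the same grasp; the last joint's range is limited). The gripper opens to 94 mm and grips with 3 to 60 N. Pads are 16 mm wide; open, the fingers measure 119 mm over their backs; the gripper's body (75 mm by 177 mm) begins 78 mm behind the grasp point.
Start: joints at [-1.28, 0.087, 1.371, -0, 1.684, -0.103], TCP at [0.211, -0.508, 0.206] pointing down, gripper open.
Joint ranges: [-3.1, 3.1], [-0.76, 2.03], [0.27, 2.55], [-1.08, 4.22], [0.17, 2.65], [-2.57, 2.57]. Speed limits (rad/s): [2.79, 2.79, 3.14, 3.14, 3.14, 3.14].

INTERFACE

Orientations are given as [roll, pitch, yaw] about the fixed x, y, z axes, in that order (R = Rz(yaw) Ry(pitch) Rx(roll)).
In Python, from bench import robot gives the robot as it stands.
- The arm moves only by the tool carry_out, never from a script. Its argument "targets" is a list of rows, each a list of 5 numbers: the closure, from 0 (fully open) to 1 (shut), then the shift along the tool's x, y, z in cm, then the turn about the tool's x in degrees. In form: [[fingers, tx, ty, tz, turn], ...]. A call has 1 to 20 rows; each row shifts and turns the commanded pose from where the row before left it, along the tool's axes as they then stand; what a row does not reach is not made up. A row lasts 1/10 s, in which the tool goes at most 50 mm and 8.59 degrees, less where a joint would pass 70% of its speed; a pose out of reach is approached as far as the arm can. A call is refused whole if a number of a shift passes 5 or a number of a turn 8.59, either way. A call with a gripper value outside its range is refused whole. The fingers move at their own pace and stop on an object; the grip force is fixed at half the most. Time passes only in rows, so rows that do not move let the fingers close. It gives the time, the measured TCP pose, the force and the opening at its end, in the units of the state.
- robot.get_obs(): the state, without advancing time (a new reading comes with each control period).
- robot.snapshot(name): name is "side" or "top" or "wrist"; returns a dict with "image" (420x560x3 uint8, red, green, blue), "camera_matrix" (3x3 intrinsics, pixels), "pose" (4x4, takes a point from camera to world coordinates). Camera axes: x right, y up, looking along -z (the intrinsics and any distortion apply to the point x, -y, -z); pixel columns grow to the right and rows downward; lengths in m; the calibration is good to about 2 mm. A picture is of the moment at which its call begins. There is no depth.
- robot.close_job(): hands the job in, once; it reports no verdict.
The state is a dict: "time": time; "joint_positions": joint angles; "qvel": joint speeds; "joint_torque": joint torques, N m; "tool_pos": TCP position; "ee_rot": TCP orientation; "wrist_force": force on the tool from outside, world axes, zero at the start; "wrist_torque": the same for the moment, N m; "width": finger opening in m.
Only numpy, scipy, OpenCV 4.12 (cv2) and the standard library are available. Lean on these libraries where they do the work, as an engineer would, in place of code of your own. Each camera call takes 0.05 s, during which the arm holds its last target. There are 200 camera calls.

TASK

In the pastry kitchen, a brass wire hanger already hangs on the rail of the utensil rack. Hang the nozzle pot with the blue grip by its hook from the front bar of the hanger's lower loop, so that the pot hangs freely and still from the hanger and the hanger stays on the rail. Leave the red and green pots standing where they are.

Things in the scene. Friction and masses are not known exactly. Their poses are not given: they have to be found in the camera images.
- blue_grip (a point): Centre of the blue grip block (26 x 12 x 40 mm along x, y, z up) atop a 0.2 kg steel pot, 70 wide, 65 tall. Pot's underside: 182 mm below, on the table. Grip across y; fingertips at most 20 below centre. A 7 mm rod from the -x rim bends over into a hook open downward; its underside peaks 35 below centre, free tip 26 towards +x, 68 below; rod on the -x side 25 out at 58 below.
- hanger_loop (a point): Middle of the front bar (8 mm thick, 80 long) of the loose brass hanger's level lower loop, about 200 mm above the table. x: to the rack, y: along bar, z up. Loop reaches 100 back to two upright wires hooked on a fixed rail 110 higher, 112 behind. Rack posts 240 apart. Pot's hook goes on from above, hook tip inside the loop (pot's x along this x); grip centre then 39 above.
- red_grip (a point): Centre of the red grip block of a second pot, same shape and size as the blue one, a bystander standing on the table; z up.
- green_grip (a point): Centre of the green grip block of a third pot, same shape and size as the blue one, a bystander standing on the table; z up.
Things that resemble listed ones, but are neither listed nor needed, are in the scene too. Of the things that look like the part that bears hanger_loop, the largest one is meant.

How it is judged:
At the end, for the whole second after the job is handed in: The blue pot hangs by its hook on the loop's front bar: grip within 20 mm across it, 38 mm of its middle along it, 28 to 48 mm above it, upright within 15 degrees, under 0.1 m/s; the hanger is on the rail (loop over 180 mm up, tilt under 11 degrees); red and green pots within 30 mm of their start (x of blue_grip in the frame of hanger_loop between -0.02 and 0.02 m and y of blue_grip in the frame of hanger_loop between -0.038 and 0.038 m and z of blue_grip in the frame of hanger_loop between 0.028 and 0.048 m and angle between blue_grip's own z axis and vertical below 0.26 rad and angle between hanger_loop's own z axis and vertical below 0.2 rad and height (world z) of hanger_loop above 0.18 m and linear speed of blue_pot below 0.1 m/s and distance of each of red_grip, green_grip from where it was at the start of the episode below 0.03 m); the robot touches nothing.
It fails at once if the red or green pot is tipped or shifted by more than 40 mm (distance of any of red_grip, green_grip from where it was at the start of the episode above 0.04 m).
It also fails if it takes over 48 s, if anything falls off the work surface, if the arm or the gripper's body presses on something with over 40 N, if the wrist force passes 120 N, or if a joint passes its speed limit or range.

## Working session

There is one attempt and no reset: what is moved stays moved. The work goes in short steps, Python scripts to look and compute and a tool call to move; the robot and the scene stay as the last step left them, time stands still between calls to the robot, and variables do not carry over. Pictures are saved under pics/ and viewed, about 8 in all and at most 12, crops included, and the job is handed in when it is done.

Besides the shell and the picture viewer there is one more tool, called as name([rows], argument=value, ...), one row to a line, values as JSON. carry_out: Moves the arm, as the interface text tells. Its arguments: {"type":"object","properties":{"targets":{"type":"array","items":{"type":"array","items":{"type":"number"}}}},"required":["targets"]}

```bash
mkdir -p pics
cat > h.py <<'E'
import numpy as np, cv2
from bench import robot
def snap(n,f=None):
    s=robot.snapshot(n)
    np.savez(f'{n}.npz',**s)
    if f: cv2.imwrite('pics/'+f,s['image'][:,:,::-1])
    return s
def ray(s,u,v):
    K=s['camera_matrix'];P=s['pose']
    d=np.array([(u-K[0,2])/K[0,0],-(v-K[1,2])/K[1,1],-1.])
    return P[:3,3],P[:3,:3]@d/np.linalg.norm(d)
def at_z(s,u,v,z):
    o,d=ray(s,u,v); return o+d*(z-o[2])/d[2]
def tri(l):
    A=np.zeros((3,3));b=np.zeros(3)
    for s,u,v in l:
        o,d=ray(s,u,v);M=np.eye(3)-np.outer(d,d);A+=M;b+=M@o
    p=np.linalg.solve(A,b)
    return p,[np.linalg.norm((np.eye(3)-np.outer(ray(*q)[1],ray(*q)[1]))@(p-ray(*q)[0])) for q in l]
def proj(s,p):
    P=s['pose'];c=P[:3,:3].T@(np.array(p)-P[:3,3]);c=c*[1,-1,-1];q=s['camera_matrix']@c
    return q[:2]/q[2]
E
python3 - <<'E'
from h import *
np.set_printoptions(precision=3,suppress=True)
a=snap('side');b=snap('top')
for s in (a,b): print(s['camera_matrix'],s['pose'], [k for k in s])
cv2.imwrite('pics/side1.png',a['image'][:,:,::-1]);cv2.imwrite('pics/top1.png',b['image'][:,:,::-1])
print(robot.get_obs())
E
```

```text
[[379.096   0.    280.906]
 [  0.    379.096 203.515]
 [  0.      0.      1.   ]] [[-0.821  0.31  -0.48   0.14 ]
 [-0.571 -0.436  0.696  0.586]
 [ 0.006  0.845  0.535  0.588]
 [ 0.     0.     0.     1.   ]] ['image', 'camera_matrix', 'pose']
[[386.097   0.    282.118]
 [  0.    386.097 208.104]
 [  0.      0.      1.   ]] [[ 0.01   0.989 -0.145  0.412]
 [-0.999  0.015  0.037  0.051]
 [ 0.039  0.144  0.989  0.963]
 [ 0.     0.     0.     1.   ]] ['image', 'camera_matrix', 'pose']
{'time': 0.1, 'joint_positions': array([-1.28 ,  0.088,  1.372, -0.   ,  1.684, -0.103]), 'qvel': array([-0.001, -0.   , -0.002, -0.   , -0.001,  0.   ]), 'joint_torque': array([  0.003, -34.125, -30.33 ,   0.072,   0.03 ,  -0.   ]), 'tool_pos': array([ 0.211, -0.507,  0.204]), 'ee_rot': array([-1.662,  1.569,  1.873]), 'wrist_force': array([-0.398,  0.392, -0.038]), 'wrist_torque': array([ 0.03 , -0.046,  0.032]), 'width': 0.09389638759019933}
```

View pics/side1.png

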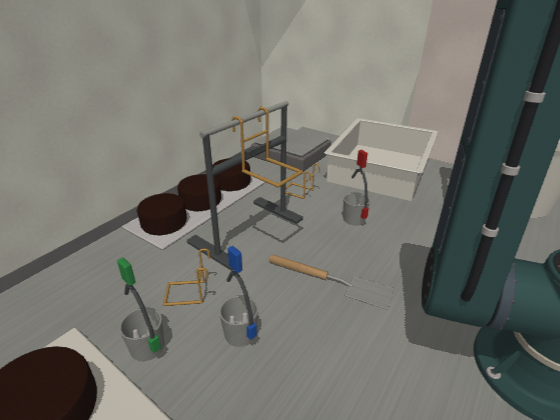

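View pics/top1.png

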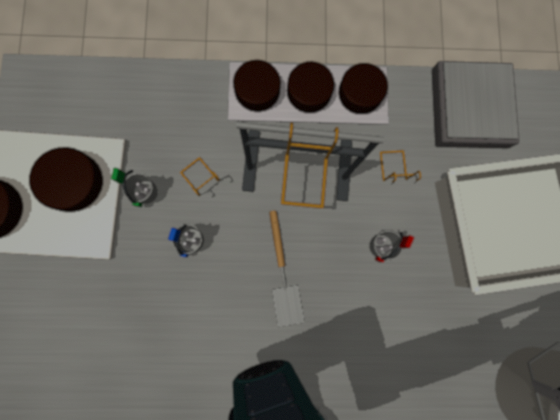

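Candidates:
- **Blue grip:** side (235,259), top (174,234). The small blue foot at side (252,331) is only a mark on the rod. The red grip is at side (363,158) and the green at (125,271), so neither is wanted.
- **Hanger:** the large one on the rack at side (275,180), top (303,206). The smaller look-alikes are at side (185,290) / top (200,175) and side (305,185) / top (395,165).

I choose the blue grip and the large hanger, and will check both in one close crop.

Run:
```python
from h import *
a=np.load('side.npz')['image'];b=np.load('top.npz')['image']
def c(i,u,v): return cv2.resize(i[v:v+75,u:u+100],(400,300),interpolation=cv2.INTER_CUBIC)
m=np.vstack([np.hstack([c(a,220,120),c(b,260,140)]),np.hstack([cv2.resize(a[240:353,180:330],(400,300),interpolation=cv2.INTER_CUBIC),c(b,140,205)])])
cv2.imwrite('pics/m1.png',m[:,:,::-1])
```

```text
(no output)
```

View pics/m1.png

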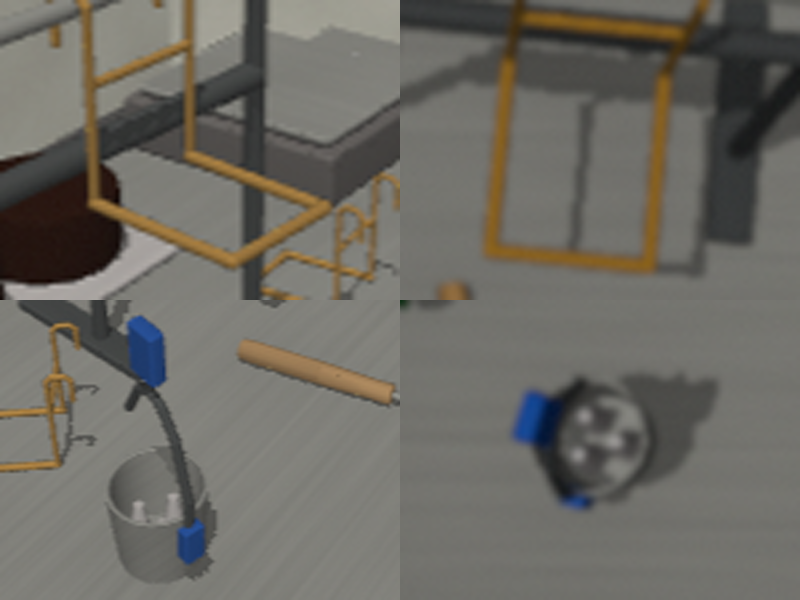

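The crop confirms both choices. The big hanger's front bar has its corners at side (278.8,185.5) and (302,171.8), top (283,203) and (323,206.3). The blue grip is at side (235,259.5) and its rod foot at side (251,331), top (184,255.5).

Run:
```python
from h import *
np.set_printoptions(precision=4,suppress=True)
a=dict(np.load('side.npz'));b=dict(np.load('top.npz'))
R,m1=tri([(a,278.8,185.5),(b,283,203)]);print('bar +y',R,m1)
L,m2=tri([(a,302,171.8),(b,323,206.3)]);print('bar -y',L,m2)
print('mid',(R+L)/2,'len',np.linalg.norm(R-L),'yaw of x deg',np.degrees(np.arctan2(*( (R-L)[[1,0]]*[1,1])))-90)
def blobs(s,ch):
    i=s['image'].astype(int);o=[c for c in range(3) if c!=ch]
    m=((i[...,ch]>1.6*i[...,o[0]])&(i[...,ch]>1.6*i[...,o[1]])&(i[...,ch]>60)).astype('uint8')
    n,l,st,c=cv2.connectedComponentsWithStats(m)
    return [(c[k],st[k,4]) for k in range(1,n) if st[k,4]>8]
for nm,ch in(('red',0),('green',1),('blue',2)):
    A=blobs(a,ch);B=blobs(b,ch);print(nm,A,B)
    if len(A)>=1 and len(B)>=1:
        for f in (0,-1):
            print(' ',tri([(a,*sorted(A,key=lambda q:q[0][1])[f][0]),(b,*max(B,key=lambda q:q[1] if f==0 else -q[1])[0])]))
```

```text
bar +y [0.5347 0.0209 0.1964] [np.float64(0.00035537001217139614), np.float64(0.0003553700121713727)]
bar -y [ 0.529  -0.0602  0.1959] [np.float64(5.122313282555286e-05), np.float64(5.122313282566638e-05)]
mid [ 0.5318 -0.0197  0.1961] len 0.08134291547743769 yaw of x deg -4.04445564348012
red [(array([361.7447, 158.2837]), np.int32(141)), (array([364.25  , 212.6471]), np.int32(68))] [(array([407.2035, 241.6726]), np.int32(113)), (array([379.3438, 258.9375]), np.int32(32))]
  (array([ 0.4616, -0.2354,  0.1797]), [np.float64(0.0009594892104988448), np.float64(0.0009594892104987248)])
  (array([ 0.4282, -0.2175,  0.0397]), [np.float64(0.0008967916784869071), np.float64(0.0008967916784868155)])
green [(array([125.9738, 271.015 ]), np.int32(267)), (array([154.2519, 343.5778]), np.int32(135))] [(array([115.    , 173.8909]), np.int32(55)), (array([135.8333, 203.6667]), np.int32(18))]
  (array([0.589 , 0.3606, 0.184 ]), [np.float64(0.0023742618630819353), np.float64(0.002374261863082012)])
  (array([0.5515, 0.3648, 0.0422]), [np.float64(0.0004496779425692187), np.float64(0.0004496779425693899)])
blue [(array([234.4704, 258.9   ]), np.int32(270)), (array([251.1681, 330.7699]), np.int32(113))] [(array([172.6709, 233.9873]), np.int32(79)), (array([183.6667, 254.75  ]), np.int32(12))]
  (array([0.4697, 0.2403, 0.1827]), [np.float64(0.0006833052537597421), np.float64(0.0006833052537597895)])
  (array([0.4333, 0.2478, 0.0404]), [np.float64(0.0011171285953582497), np.float64(0.0011171285953583202)])
```

```bash
cat >> h.py <<'E'
from scipy.spatial.transform import Rotation as Ro
def plan(p,yawy):
    "shift (tool axes, cm) and turn (deg) to TCP p with tool y at heading yawy (mod 180)"
    o=robot.get_obs();R=Ro.from_euler('xyz',o['ee_rot']).as_matrix()
    h=np.degrees(np.arctan2(R[1,1],R[0,1]));d=(yawy-h+90)%180-90
    np.set_printoptions(precision=4,suppress=True)
    print('t',o['time'],'tcp',o['tool_pos'],'w',round(o['width'],4),'F',o['wrist_force'],'q',o['joint_positions'])
    print('toolx',R[:,0],'tooly',R[:,1],'tooly heading',h,'world dyaw',d,'-> turn about x (down)',-d)
    print('shift cm',R.T@(np.array(p)-o['tool_pos'])*100)
E
python3 - <<'E'
from h import *
plan([.45,.15,.36],78.4)
E
```

```text
t 0.1 tcp [ 0.2109 -0.5074  0.2044] w 0.0939 F [-0.3983  0.3924 -0.0379] q [-1.2801  0.0879  1.3721 -0.      1.6836 -0.1031]
toolx [-0.0006  0.0019 -1.    ] tooly [ 0.3837 -0.9235 -0.002 ] tooly heading -67.43827119940383 world dyaw -34.161728800596165 -> turn about x (down) 34.161728800596165
shift cm [-15.4474 -51.568  -47.3099]
```

carry_out([
  [0,-4,0,0,-8.1],
  [0,-4,0,0,-8.1],
  [0,-4,0,0,-8.1],
  [0,-4,0,0,-8.1],
  [0,0,0,0,-8.1],
  [0,0,0,0,-8.1],
  [0,0,0,0,-8.1],
  [0,0,0,0,-8.1],
  [0,0,0,0,-8.1],
  [0,0,0,0,-8.1],
  [0,0,0,0,-8.1],
  [0,0,0,0,-8.1],
  [0,0,0,0,-8.1],
  [0,0,0,0,-8.1],
  [0,0,0,0,-8.1],
  [0,0,0,0,-8.1],
  [0,0,0,0,-8.1],
  [0,0,0,0,-8.1],
])

```text
time: 1.9
tool_pos: [0.2321, -0.5006, 0.3645]
ee_rot: [-2.728, 1.564, -2.97]
wrist_force: [1.1, -0.5, -0.1]
width: 0.0941
```

Run:
```python
from h import *
plan([.40,.21,.36],78.4)
```

```text
t 1.9 tcp [ 0.2321 -0.5006  0.3645] w 0.0941 F [ 1.0843 -0.4579 -0.0837] q [-1.2352  0.1188  1.0223 -0.0072  2.0016 -2.5668]
toolx [-0.0065 -0.0011 -1.    ] tooly [ 0.2398  0.9708 -0.0027] tooly heading 76.12717369773188 world dyaw 2.272826302268129 -> turn about x (down) -2.272826302268129
shift cm [ 0.2621 73.0127 -0.7401]
```

carry_out([
  [0,0,2,0,0],
  [0,0,3.8,0,0],
  [0,0,3.8,0,0],
  [0,0,3.8,0,0],
  [0,0,3.8,0,0],
  [0,0,3.8,0,0],
  [0,0,3.8,0,0],
  [0,0,3.8,0,0],
  [0,0,3.8,0,0],
  [0,0,3.8,0,0],
  [0,0,3.8,0,0],
  [0,0,3.8,0,0],
  [0,0,3.8,0,0],
  [0,0,3.8,0,0],
  [0,0,3.8,0,0],
  [0,0,3.8,0,0],
  [0,0,3.8,0,0],
  [0,0,3.8,0,0],
  [0,0,3.8,0,-2],
  [0,0,2,0,0],
])

```text
time: 3.9
tool_pos: [0.4053, 0.206, 0.3618]
ee_rot: [-2.636, 1.563, -2.838]
wrist_force: [0.0, -0.0, 1.1]
width: 0.0942
```

Run:
```python
from h import *
plan([.47,.24,.30],78.4)
s=snap('wrist','wrist1.png')
print(s['pose'],proj(s,[.4697,.2403,.1827]),proj(s,[.4333,.2478,.0404]))
```

```text
t 3.9 tcp [0.4053 0.206  0.3618] w 0.0942 F [ 0.0324 -0.0189  1.1423] q [ 0.3451 -0.097   1.2455  0.0003  2.0004 -1.0236]
toolx [-0.007  -0.0022 -1.    ] tooly [ 0.2005  0.9797 -0.0036] tooly heading 78.4319380483604 world dyaw -0.03193804836038794 -> turn about x (down) 0.03193804836038794
shift cm [6.1309 4.6516 5.6938]
[[ 0.2006 -0.9436 -0.2634  0.3282]
 [ 0.9797  0.1923  0.0571  0.2231]
 [-0.0032 -0.2695  0.963   0.5411]
 [ 0.      0.      0.      1.    ]] [318.8351 241.9069] [309.2529 187.2324]
```

View pics/wrist1.png

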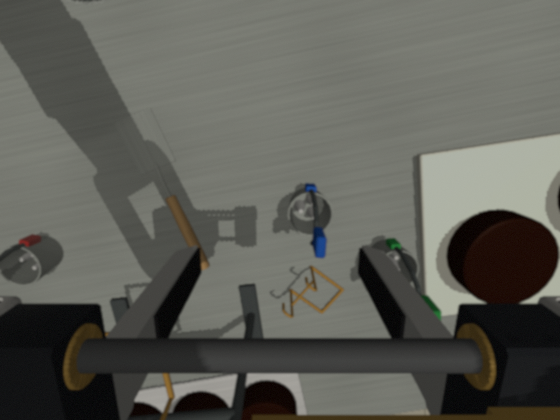

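The wrist view shows the blue grip at (320,243) and its foot at (309.5,187). Both are within 1.5 px of my prediction, so I go in.

carry_out([
  [0,1,1.2,1.4,0],
  [0,1,1.2,1.4,0],
  [0,2,1.2,1.5,0],
  [0,2.1,1.05,1.4,0],
  [0,0,0,0,0],
  [0,0,0,0,0],
])

```text
time: 4.55
tool_pos: [0.4698, 0.2367, 0.3012]
ee_rot: [-2.541, 1.563, -2.747]
wrist_force: [0.1, -0.8, 0.8]
width: 0.0939
```

Run:
```python
from h import *
plan([.4697,.2403,.166],78.4)
s=snap('wrist')
i=s['image'].astype(int);m=((i[...,2]>1.6*i[...,0])&(i[...,2]>1.6*i[...,1])&(i[...,2]>50)).astype('uint8')
n,l,st,c=cv2.connectedComponentsWithStats(m)
for k in range(1,n):
  if st[k,4]>15: print(c[k],st[k],cv2.minAreaRect(np.argwhere(l==k)[:,::-1].astype(np.float32)))
print(proj(s,[.4697,.2403,.1827]),proj(s,[.4333,.2478,.0404]))
a=dict(np.load('side.npz'))
k=max(range(1,n),key=lambda k:st[k,4])
print(tri([(a,234.5,258.9),(s,*c[k])]))
```

```text
t 4.55 tcp [0.4698 0.2367 0.3012] w 0.0939 F [ 0.0878 -0.8495  0.7829] q [ 0.3591  0.041   1.2315 -0.0003  1.8769 -1.0061]
toolx [-0.0072 -0.003  -1.    ] tooly [ 0.2042  0.9789 -0.0044] tooly heading 78.22008150597905 world dyaw 0.17991849402095283 -> turn about x (down) -0.17991849402095283
shift cm [13.5191  0.4091  0.0067]
[282.129  153.6129] [277 151  11   7  62] ((282.0, 154.0), (6.0, 10.0), 90.0)
[281.8717 208.4091] [276 192  13  33 374] ((282.0, 208.0), (32.0, 12.0), 90.0)
[282.6843 207.939 ] [282.0309 153.933 ]
(array([0.47  , 0.2393, 0.1817]), [np.float64(0.00026877710047769994), np.float64(0.0002687771004776813)])
```

carry_out([
  [0,1.5,0.3,0,0],
  [0,2,0,0,0],
  [0,2,0,0,0],
  [0,2,0,0,0],
  [0,2,0,0,0],
  [0,2,0,0,0],
  [0,1,0,0,0],
  [0,1,0,0,0],
  [0,0,0,0,0],
  [1,0,0,0,0],
  [1,0,0,0,0],
  [1,0,0,0,0],
  [1,0,0,0,0],
  [1,0,0,0,0],
  [1,0,0,0,0],
  [1,0,0,0,0],
  [1,0,0,0,0],
  [1,0,0,0,0],
])

```text
time: 6.4
tool_pos: [0.4703, 0.2399, 0.1666]
ee_rot: [-2.551, 1.565, -2.756]
wrist_force: [-0.6, -0.1, 0.1]
width: 0.0255
```

carry_out([
  [1,0,0,0,0],
  [1,0,0,0,0],
  [1,0,0,0,0],
  [1,0,0,0,0],
  [1,0,0,0,0],
])

```text
time: 6.9
tool_pos: [0.4702, 0.2398, 0.1666]
ee_rot: [-2.518, 1.565, -2.723]
wrist_force: [0.8, -0.5, -0.9]
width: 0.012
```

carry_out([
  [1,-0.5,0,0,0],
  [1,-1,0,0,0],
  [1,-1.5,0,0,0],
  [1,-1.5,0,0,0],
  [1,-1.5,0,0,0],
  [1,-1.5,0,0,0],
  [1,-1.5,0,0,0],
  [1,-1,0,0,0],
  [1,-0.4,0,0,0],
  [1,0,0,0,0],
  [1,0,0,0,0],
])

```text
time: 8.0
tool_pos: [0.4705, 0.2401, 0.2699]
ee_rot: [-2.557, 1.564, -2.762]
wrist_force: [0.2, -0.1, -1.6]
width: 0.0117
```

Run:
```python
from h import *
plan([.43,-.013,.2705],78.4)
```

```text
t 8.0 tcp [0.4705 0.2401 0.2699] w 0.0117 F [ 0.2394 -0.0523 -1.5958] q [ 0.3645  0.0403  1.2938 -0.0001  1.8143 -1.001 ]
toolx [-0.0064 -0.0025 -1.    ] tooly [ 0.2038  0.979  -0.0038] tooly heading 78.23838394348547 world dyaw 0.16161605651453215 -> turn about x (down) -0.16161605651453215
shift cm [  0.0274 -25.6013   1.1916]
```

carry_out([
  [1,0,-0.7,0,0],
  [1,0,-1.4,0.1,0],
  [1,0,-2,0.1,0],
  [1,0,-2,0.1,0],
  [1,0,-2,0.1,0],
  [1,0,-2,0.1,0],
  [1,0,-2,0.1,0],
  [1,0,-2,0.1,0],
  [1,0,-2,0.1,0],
  [1,0,-2,0.1,0],
  [1,0,-2,0.1,0],
  [1,0,-2,0.1,0],
  [1,0,-1.5,0.1,0],
  [1,0,-1.2,0,0],
  [1,0,-0.8,0,0],
  [1,0,0,0,-2],
  [1,0,0,0,-3],
  [1,0,0,0,-2.7],
  [1,0,0,0,0],
  [1,0,0,0,0],
])

```text
time: 10.0
tool_pos: [0.4302, -0.0129, 0.2713]
ee_rot: [-2.703, 1.565, -2.775]
wrist_force: [-0.9, -0.1, -2.1]
width: 0.0116
```

Run:
```python
from h import *
plan([.5318,-.0197,.2705],86)
a=snap('side');b=snap('top')
m=np.hstack([cv2.resize(a['image'][90:240,200:340],(420,450),interpolation=cv2.INTER_CUBIC),cv2.resize(b['image'][130:280,250:370],(360,450),interpolation=cv2.INTER_CUBIC)])
cv2.imwrite('pics/m2.png',m[:,:,::-1])
```

```text
t 10.0 tcp [ 0.4302 -0.0129  0.2713] w 0.0116 F [-0.9428 -0.1006 -2.1372] q [-0.1596 -0.1806  1.4983 -0.0028  1.8285 -1.6595]
toolx [-0.0051 -0.0019 -1.    ] tooly [ 0.0715  0.9974 -0.0023] tooly heading 85.89739197585283 world dyaw 0.10260802414717318 -> turn about x (down) -0.10260802414717318
shift cm [ 0.0311  0.0497 10.1809]
```

View pics/m2.png

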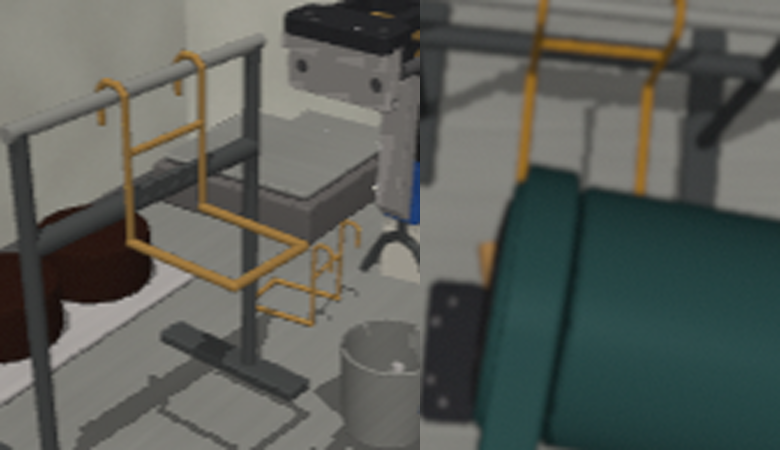

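The pot is held upright in front of the hanger, with the hook tip at side px (322,179). I check that against its predicted pixel before going in.

Run:
```python
from h import *
a=dict(np.load('side.npz'))
print(proj(a,[.4561,-.0147,.2189]),proj(a,[.4561,-.0147,.2139]))
```

```text
[320.94559799 179.87758434] [320.79092246 182.04228544]
```

carry_out([
  [1,0,0,0.5,0],
  [1,0,0,1,0],
  [1,0,0,1,0],
  [1,0,0,1,0],
  [1,0,0,1,0],
  [1,0,0,1,0],
  [1,0,0,1,0],
  [1,0,0,1,0],
  [1,0,0,1,0],
  [1,0,0,1,0],
  [1,0,0,0.7,0],
  [1,0,0,0,0],
  [1,0,0,0,0],
])

```text
time: 11.4
tool_pos: [0.532, -0.0201, 0.2708]
ee_rot: [-2.738, 1.565, -2.809]
wrist_force: [-0.7, 0.4, -2.3]
width: 0.0119
```

Run:
```python
from h import *
plan([.5318,-.0197,.2195],86)
a=snap('side')
cv2.imwrite('pics/m3.png',cv2.resize(a['image'][80:240,200:360],(600,600),interpolation=cv2.INTER_CUBIC)[:,:,::-1])
```

```text
t 11.4 tcp [ 0.532  -0.0201  0.2708] w 0.0119 F [-0.6588  0.4312 -2.3315] q [-0.1425  0.0488  1.2833 -0.0028  1.8148 -1.6431]
toolx [-0.0056 -0.0019 -1.    ] tooly [ 0.0707  0.9975 -0.0023] tooly heading 85.94307182947314 world dyaw 0.05692817052685939 -> turn about x (down) -0.05692817052685939
shift cm [5.1283 0.0493 0.0023]
```

View pics/m3.png

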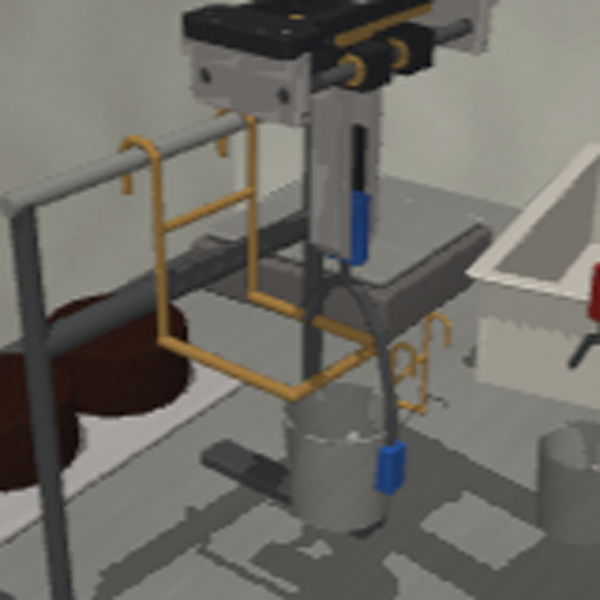

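The hook tip at (308,315) is over the inside of the loop and the rod is in front of the bar. I lower the pot.

carry_out([
  [1,0.5,0,0,0],
  [1,0.8,0,0,0],
  [1,0.8,0,0,0],
  [1,0.8,0,0,0],
  [1,0.8,0,0,0],
  [1,0.5,0,0,0],
  [1,0.2,0,0,0],
  [1,0.2,0,0,0],
  [1,0,0,0,0],
  [1,0,0,0,0],
])

```text
time: 12.45
tool_pos: [0.5321, -0.0203, 0.2253]
ee_rot: [-2.604, 1.566, -2.675]
wrist_force: [-0.4, -1.6, -1.8]
width: 0.0118
```

carry_out([
  [1,0.2,0,0,0],
  [1,0.1,0,0,0],
  [1,0,0,0,0],
  [1,0,0,0,0],
])

```text
time: 12.85
tool_pos: [0.5321, -0.0203, 0.2221]
ee_rot: [-2.595, 1.566, -2.666]
wrist_force: [1.2, -0.1, -1.2]
width: 0.0117
```

carry_out([
  [1,0.1,0,0,0],
  [1,0.1,0,0,0],
  [1,0,0,0,0],
  [1,0,0,0,0],
])

```text
time: 13.25
tool_pos: [0.5324, -0.0203, 0.2207]
ee_rot: [-2.406, 1.567, -2.477]
wrist_force: [2.5, 0.1, 1.7]
width: 0.0115
```

Run:
```python
from h import *
plan([.5318,-.0197,.2195],86)
a=snap('side')
cv2.imwrite('pics/m4.png',cv2.resize(a['image'][80:240,200:360],(600,600),interpolation=cv2.INTER_CUBIC)[:,:,::-1])
```

```text
t 13.25 tcp [ 0.5324 -0.0203  0.2207] w 0.0115 F [2.455  0.0995 1.6728] q [-0.1427  0.0486  1.3818 -0.0027  1.7138 -1.6431]
toolx [-0.0029 -0.0023 -1.    ] tooly [ 0.0707  0.9975 -0.0025] tooly heading 85.94479455863102 world dyaw 0.05520544136898309 -> turn about x (down) -0.05520544136898309
shift cm [ 0.1197  0.0527 -0.0644]
```

View pics/m4.png

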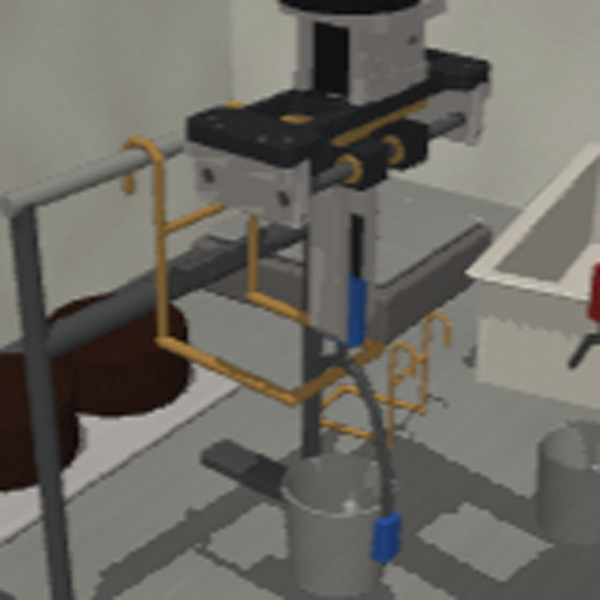

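The hook rests on the bar: the force turned upward and the loop dipped only about 1 px. I open the fingers in place.

carry_out([
  [0.85,0,0,0,0],
  [0.75,0,0,0,0],
  [0.6,0,0,0,0],
  [0.5,0,0,0,0],
  [0.5,0,0,0,0],
  [0.5,0,0,0,0],
  [0.5,0,0,0,0],
  [0.5,0,0,0,0],
  [0.5,0,0,0,0],
  [0.5,0,0,0,0],
  [0.5,0,0,0,0],
])

```text
time: 14.4
tool_pos: [0.5318, -0.0202, 0.2199]
ee_rot: [-2.683, 1.565, -2.754]
wrist_force: [0.7, 1.4, -0.9]
width: 0.0468
```

Run:
```python
from h import *
plan([.5318,-.0197,.2195],86)
a=snap('side')
cv2.imwrite('pics/m5.png',cv2.resize(a['image'][80:240,200:360],(600,600),interpolation=cv2.INTER_CUBIC)[:,:,::-1])
```

```text
t 14.4 tcp [ 0.5318 -0.0202  0.2199] w 0.0468 F [ 0.716   1.4474 -0.9207] q [-0.1428  0.049   1.3829 -0.0027  1.7143 -1.6431]
toolx [-0.005 -0.002 -1.   ] tooly [ 0.0708  0.9975 -0.0024] tooly heading 85.9402800347506 world dyaw 0.05971996524939982 -> turn about x (down) -0.05971996524939982
shift cm [ 0.0395  0.052  -0.0063]
```

View pics/m5.png

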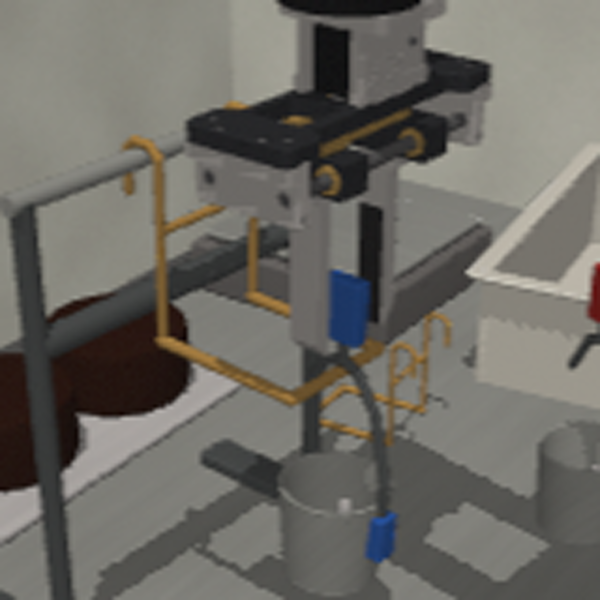

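The pot hangs on the bar, free of the fingers, with its grip at (349,308). I retract straight up.

carry_out([
  [0.5,-0.5,0,0,0],
  [0.5,-1,0,0,0],
  [0.5,-1.5,0,0,0],
  [0.5,-2,0,0,0],
  [0.5,-2,0,0,0],
  [0.5,-2,0,0,0],
  [0.5,-2,0,0,0],
  [0.5,-2,0,-2,0],
  [0.5,0,0,-3,0],
  [0.5,0,0,-3,0],
  [0.5,0,0,-3,0],
  [0.5,0,0,-3,0],
  [0.5,0,0,-3,0],
  [0.5,0,0,-2,0],
  [0.5,0,0,0,0],
  [0.5,0,0,0,0],
  [0.5,0,0,0,0],
  [0.5,0,0,0,0],
  [0.5,0,0,0,0],
  [0.5,0,0,0,0],
])

```text
time: 16.45
tool_pos: [0.3433, -0.0066, 0.3504]
ee_rot: [-2.781, 1.564, -2.851]
wrist_force: [-0.4, 0.9, 0.4]
width: 0.047
```

carry_out([
  [0.5,0,0,0,0],
  [0.5,0,0,0,0],
  [0.5,0,0,0,0],
  [0.5,0,0,0,0],
  [0.5,0,0,0,0],
  [0.5,0,0,0,0],
  [0.5,0,0,0,0],
  [0.5,0,0,0,0],
  [0.5,0,0,0,0],
  [0.5,0,0,0,0],
  [0.5,0,0,0,0],
  [0.5,0,0,0,0],
  [0.5,0,0,0,0],
  [0.5,0,0,0,0],
  [0.5,0,0,0,0],
  [0.5,0,0,0,0],
  [0.5,0,0,0,0],
  [0.5,0,0,0,0],
  [0.5,0,0,0,0],
  [0.5,0,0,0,0],
])

```text
time: 18.45
tool_pos: [0.343, -0.0065, 0.3508]
ee_rot: [-2.69, 1.565, -2.761]
wrist_force: [-0.5, -0.2, 0.2]
width: 0.0471
```

Run:
```python
from h import *
plan([.5318,-.0197,.2195],86)
def blobs(s,ch):
    i=s['image'].astype(int);o=[c for c in range(3) if c!=ch]
    m=((i[...,ch]>1.6*i[...,o[0]])&(i[...,ch]>1.6*i[...,o[1]])&(i[...,ch]>60)).astype('uint8')
    n,l,st,c=cv2.connectedComponentsWithStats(m)
    return [(c[k].round(1),st[k,4]) for k in range(1,n) if st[k,4]>8]
for k in range(6):
    a=snap('side'); print(blobs(a,2))
b=snap('top')
print('R',blobs(a,0),'G',blobs(a,1)); A=blobs(a,2);B=blobs(b,2);print(A,B)
for f in (0,-1): print(tri([(a,*sorted(A,key=lambda q:q[0][1])[f][0]),(b,*sorted(B,key=lambda q:-q[1])[f][0])]))
m=np.hstack([cv2.resize(a['image'][80:240,200:340],(420,480),interpolation=cv2.INTER_CUBIC),cv2.resize(b['image'][100:260,250:370],(360,480),interpolation=cv2.INTER_CUBIC)])
cv2.imwrite('pics/m6.png',m[:,:,::-1])
```

```text
t 18.45 tcp [ 0.343  -0.0065  0.3508] w 0.0471 F [-0.4656 -0.1961  0.2293] q [-0.1818 -0.3494  1.4697 -0.0032  2.0258 -1.6831]
toolx [-0.005 -0.002 -1.   ] tooly [ 0.0708  0.9975 -0.0023] tooly heading 85.94114564297007 world dyaw 0.05885435702992936 -> turn about x (down) -0.05885435702992936
shift cm [13.0358  0.0526 18.9916]
[(array([291.4, 161.5]), np.int32(204)), (array([301.3, 222.9]), np.int32(68))]
[(array([291.3, 161.5]), np.int32(205)), (array([301.3, 222.9]), np.int32(68))]
[(array([291.3, 161.5]), np.int32(205)), (array([301.2, 222.9]), np.int32(69))]
[(array([291.3, 161.5]), np.int32(205)), (array([301.3, 222.9]), np.int32(68))]
[(array([291.3, 161.5]), np.int32(205)), (array([301.3, 222.9]), np.int32(68))]
[(array([291.3, 161.5]), np.int32(205)), (array([301.3, 222.9]), np.int32(68))]
R [(array([361.7, 158.3]), np.int32(141)), (array([364.2, 212.7]), np.int32(67))] G [(array([126., 271.]), np.int32(267)), (array([154.3, 343.6]), np.int32(133))]
[(array([291.3, 161.5]), np.int32(205)), (array([301.3, 222.9]), np.int32(68))] [(array([305.9, 201.3]), np.int32(94)), (array([298.6, 226.2]), np.int32(20))]
(array([ 0.5324, -0.0214,  0.2356]), [np.float64(0.0003407474370038334), np.float64(0.0003407474370039129)])
(array([ 0.4992, -0.0189,  0.0924]), [np.float64(0.0010356526715668112), np.float64(0.0010356526715667768)])
```

View pics/m6.png

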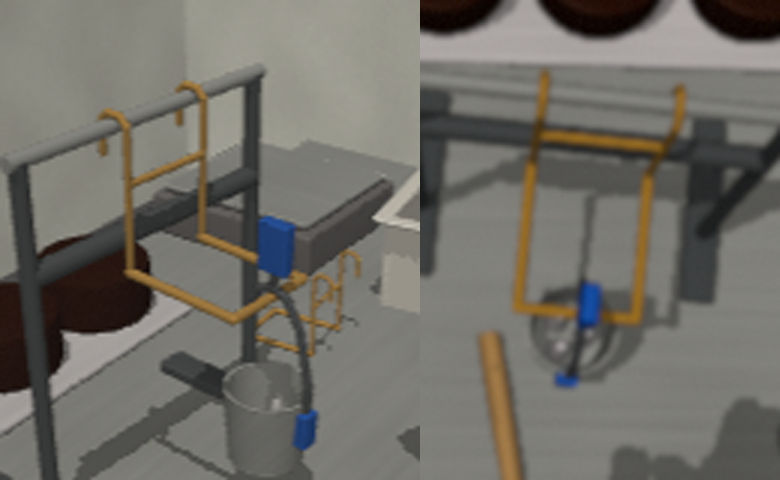

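```bash
python3 -c "
from bench import robot
print(robot.close_job())"
```

```text
the job is handed in; nothing more can be done
None
```

The blue pot now hangs by its hook on the front bar of the large hanger's lower loop, and I handed the job in at about 19 s of the 48 s allowed. The hand-in reported no verdict.

I gripped the blue grip, carried the pot to the front of the hanger, brought the hook over the bar, lowered it and released. I then backed the arm away clear of everything.

Last checks before hand-in:

| Check | Result |
|---|---|
| Grip position relative to the bar's middle | within about 2 mm across and along it, about 39 mm above it |
| Motion | grip position steady to 0.1 px over six pictures (0.3 s) |
| Pot tilt | small, a few degrees by estimate |
| Hanger | still on the rail and level by eye in both views |
| Red and green pots | same side-camera pixels as at the start |

- **Bar position:** the height above the bar uses my start measurement of the bar (z about 0.196 m). I did not re-measure it after loading, when it dipped roughly 1 px.
- **Joint 6:** early on, my first turn took it to −2.567 rad, just inside its −2.57 limit. It moved away on the next step.
- **Failed checks:** none failed or disagreed.

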